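# Unclip the dust filter, test the housing's switch, rack the filter

## Robot

A 7-joint arm with a two-finger parallel gripper is mounted at the origin on the work surface. World frame = base frame: x ahead of the robot, y to its left, z up, the work surface at z = 0. Lengths are in m, angles in rad, forces in N, time in s.
With the tool pointing down it reaches from about 0.4 to 0.85 m from the base axis. Payload 4.5 kg.
Tool frame: the origin (TCP) lies at the very end of the fingers, on their centre line; the grasp point (between the pads) lies 19 mm behind it; z points along the fingers, y is the line along which they close (so a half turn about z gives the same grasp; the last joint's range is limited). The gripper opens to 88 mm and grips with 3 to 60 N. Pads are 18 mm wide; open, the fingers measure 123 mm over their backs; the gripper's body (75 mm by 187 mm) begins 45 mm behind the grasp point.
Start: joints at [-1.251, 0.689, -0.195, 1.565, 0.157, 0.902, -0.215], TCP at [0.176, 0.6, 0.239] pointing down, gripper open.
Joint ranges: [-3.01, 3.01], [-0.46, 2.08], [-1.47, 1.51], [0.13, 2.56], [-1, 4.14], [0.04, 2.09], [-2.66, 2.66]. Speed limits (rad/s): [2.57, 2.57, 3.14, 3.14, 3.14, 3.14, 3.14].

## Interface

Orientations are given as a unit quaternion [x, y, z, w].
In Python, from cell import telemetry, viewer, job gives the robot as it stands.
- The arm moves only by the tool servo_tool, never from a script. Its argument "moves" is a list that holds one entry, the list of rows, each a list of 7 numbers: the shift along the tool's x, y, z in mm, then the turn, a rotation vector about the tool's x, y, z in rad, then the opening, from 0 (shut) to 1 (fully open). In form: [[[x, y, z, rx, ry, rz, gripper], ...]]. A call has 1 to 5 rows; each row shifts and turns the commanded pose from where the row before left it, along the tool's axes as they then stand; what a row does not reach is not made up. A row lasts 1/8 s, in which the tool goes at most 62.5 mm and 10.7 degrees, less where a joint would pass 70% of its speed; a pose out of reach is approached as far as the arm can. A call is refused whole if a number of a shift passes 62.5 or a number of a turn 0.188, either way. A call with a gripper value outside its range is refused whole. The fingers move at their own pace and stop on an object; the grip force is fixed at half the most. Time passes only in rows, so rows that do not move let the fingers close. It gives the time, the measured TCP pose, the force, the opening and the grip force at its end, in the units of the state.
- telemetry.get_obs(): the state, without advancing time (a new reading comes with each control period).
- viewer.capture(name): name is "scene" or "top"; returns the picture (400x640x3 uint8, red, green, blue); there is no depth.
- viewer.camera_params(name): a dict with "K" (3x3 intrinsics, pixels), "rvec" (rotation vector, rad) and "tvec" (3), from world to camera coordinates, as OpenCV has them. Camera axes: x right, y down, z forward; pixel columns grow to the right and rows downward; lengths in m; the calibration is good to about 2 mm. A picture is of the moment at which its call begins. camera_params takes no time and is no camera call.
- job.close_job(): hands the job in; it is judged then, once.
The state is a dict: "clock": time; "joint_positions": joint angles; "joint_vel": joint speeds; "effort": joint torques, N m; "tool_pos": TCP position; "tool_rot": TCP orientation; "ft_force": force on the tool from outside, world axes, zero at the start; "moment": the same for the moment, N m; "grip_width": finger opening in m; "grip_force": force on a finger pad.
Only numpy, scipy, OpenCV 4.12 (cv2) and the standard library are available. Lean on these libraries where they do the work, as an engineer would, in place of code of your own. Each camera call takes 0.05 s, during which the arm holds its last target. There are 200 camera calls.

## Task

The dust extractor's filter cartridge is due for cleaning: squeeze its two orange side tabs together to unclip it, lift it out of the housing, stand it upright on the green mat and let go. While it stands there, test the limit switch on the housing: push its roller arm down until it clicks, and let it spring back. Then take the cartridge again, this time by its two plain sides, and stand it upright, squarely on the blue pad in the free bay of the plywood rack, leaving everything else where it is.

Things in the scene. Friction and masses are not known exactly. Their poses are not given: they have to be found in the camera images.
- cartridge: Filter cartridge, 110 mm tall, 0.25 kg: cream pleated block (44 mm in x, 50 in y, 56 tall), white head above. Orange sprung tabs on its +x and -x sides; +y and -y sides plain and flat, 50 mm apart over the full height. Origin: centre of the underside, z up. At the start snapped in the housing's well, tabs showing 38 mm; lifts straight up only while both tabs are pressed in.
- tab_a: Orange tab on the cartridge's +x side, 26 mm wide, 52 to 106 mm above the underside; 56 mm over both tabs. Each presses 6 mm inward (44 mm over both) against a spring, 4 to 6.5 N. A barb at its foot, 52 to 60 mm up, sticks out 4 mm more and catches under the well's black lip unless pressed over 3 mm: press to the stop. Origin: as the cartridge's when not pressed, not on the tab.
- tab_b: The like tab on the cartridge's -x side (origin as tab_a).
- housing: Grey filter housing, fixed, 170 (x) by 220 (y) by 98.5 mm high; well at x = 0, y = -45 mm, switch on the +y end of its top. Origin: centre of the underside. The seated cartridge's x axis (tabs) lies along the housing's x, its underside 30 mm above the table, so it must rise 70 mm to be out.
- well (a point): Centre of the well's mouth, level with the housing's flat top, 98.5 mm above the table. The seated cartridge's axis passes here. The mouth is 59 by 55 mm between two black lips; 38 mm of tab stands above it.
- switch_arm (a joint): Angle of the switch's sprung roller arm: 0 at rest (rising 35 degrees, towards the housing's +x), grows as the roller is pushed down; it clicks at 0.30 rad (roller 12 mm lower) and stops at 0.55 rad (23 mm lower). It springs back by itself; about 3 N at the roller at first, 5 N at the stop.
- roller (a point): Centre of the red, freely turning roller (18 mm across, 10 mm wide in the housing's y) on the 45 mm arm; 154 mm above the table at rest, at housing x = 7, y = 56 mm. Going down it swings up to 8 mm to the housing's +x. The dark switch case, 46 mm tall over the housing's top, is beside and behind it: up to housing x = -8, from y = 71 mm.
- mat: Green mat, fixed, 150 (x) by 130 (y) by 3 mm thick. Origin: centre of the underside.
- rack: Plywood rack, fixed: base 184 by 100 by 8 mm, three cheeks across its x (8 mm thick, 86 mm long in y, top 100 mm above the table) leave two bays 80 mm wide, centred at x = +44 and -44 mm, open at both y ends. The cheeks leave no room for fingers at the tabs: the cartridge goes in with its tabs facing the cheeks, held by its plain sides. Origin: centre of the underside.
- pad: Blue pad lying in the rack's free bay, fixed, 60 (x) by 56 (y) by 4 mm, top 12 mm above the table. Origin: centre of its underside. Axes as the rack's; the other bay holds the old filter. Hold the cartridge firmly on the way here, or it swings between the fingers and catches on a cheek.
- old_filter: Bystander: a brown and black filter of the same shape and size, standing in the rack's other bay. Origin: centre of the underside.
- sanding_block: Bystander: cork sanding block, 52 by 92 by 32 mm, lying beyond the mat. Origin: centre of the underside.
- brush: Bystander: brush 180 mm long lying in front of the housing. Origin: at its middle, on the table.
- glue_bottle: Bystander: white bottle, 60 mm across, 160 mm tall. Origin: centre of the underside.
- paint_tin: Bystander: tin, 90 mm across, 100 mm tall. Origin: centre of the underside.
- mug: Bystander: white mug, 80 mm across, 90 mm tall. Origin: centre of the underside.
- tape_roll: Bystander: yellow roll, 100 mm across, 30 mm tall, lying before the mat. Origin: centre of the underside.

How it is judged:
On the way, in this order (a step that is already met when the one before it is completed fails the run):
1. the cartridge is unclipped and lifted clear of the housing's top (z of cartridge in the frame of housing above 0.1 m), for 0.1 s.
2. it stands upright on the green mat, let go (x of cartridge in the frame of mat between -0.06 and 0.06 m and y of cartridge in the frame of mat between -0.05 and 0.05 m and z of cartridge in the frame of mat between -0.002 and 0.008 m and angle between cartridge's own z axis and vertical below 0.1 rad and contact force between the fingers and cartridge below 0.1 N), for 0.3 s.
3. the switch arm is pushed past its click (0.30 rad) while the cartridge stands on the mat (value of joint switch_arm above 0.3 rad and x of cartridge in the frame of mat between -0.06 and 0.06 m and y of cartridge in the frame of mat between -0.05 and 0.05 m and z of cartridge in the frame of mat between -0.002 and 0.008 m and angle between cartridge's own z axis and vertical below 0.1 rad), for 0.05 s.
4. the switch arm is let go and has sprung back (value of joint switch_arm below 0.08 rad and x of cartridge in the frame of mat between -0.06 and 0.06 m and y of cartridge in the frame of mat between -0.05 and 0.05 m and z of cartridge in the frame of mat between -0.002 and 0.008 m and angle between cartridge's own z axis and vertical below 0.1 rad), for 0.1 s.
5. the cartridge is lifted off the mat by its plain sides, the fingers off the tabs (z of cartridge in the frame of mat above 0.03 m and contact force between the fingers and cartridge above 1 N and contact force between the fingers and tab_a below 0.5 N and contact force between the fingers and tab_b below 0.5 N), for 0.15 s.
At the end, for the whole second after the job is handed in: The cartridge stands upright (within 0.08 rad) on the blue pad in the free bay, its underside within 5 mm of the pad's top, centred within 15 mm along each of the pad's axes, tabs towards the cheeks (within 0.2 rad), at rest and let go; the switch arm is back at rest (under 0.08 rad) (x of cartridge in the frame of pad between -0.015 and 0.015 m and y of cartridge in the frame of pad between -0.015 and 0.015 m and z of cartridge in the frame of pad between -0.001 and 0.009 m and angle between cartridge's own z axis and vertical below 0.08 rad and angle between the x axis of cartridge and the x axis of pad, either way round below 0.2 rad and linear speed of cartridge below 0.02 m/s and value of joint switch_arm below 0.08 rad and contact force between the fingers and cartridge below 0.1 N); the robot touches nothing.
It fails at once if a bystander is moved by more than 30 mm (distance of any of old_filter, sanding_block, brush, glue_bottle, paint_tin, mug, tape_roll from where it was at the start of the episode above 0.03 m).
It fails at once if the cartridge is tipped over (more than 0.8 rad) (angle between cartridge's own z axis and vertical above 0.8 rad).
It also fails if it takes over 72 s, if anything falls off the work surface, if the arm or the gripper's body presses on something with over 40 N, if the wrist force passes 120 N, or if a joint passes its speed limit or range.

## Working session

There is one attempt and no reset: what is moved stays moved. The work goes in short steps, Python scripts to look and compute and a tool call to move; the robot and the scene stay as the last step left them, time stands still between calls to the robot, and variables do not carry over. Pictures are saved under pics/ and viewed, at most 11 in all, crops included, and the job is handed in when it is done.

Besides the shell and the picture viewer there is one more tool, called as name(argument=value, ...), one argument or row to a line, values as JSON. servo_tool: Moves the arm, as the interface text tells. Its arguments: {"type":"object","properties":{"moves":{"type":"array"}},"required":["moves"]}

```bash
mkdir -p pics
cat > h.py <<'E'
import cv2,numpy as np
from cell import telemetry,viewer,job
def snap(cam,name):
    im=viewer.capture(cam); cv2.imwrite('pics/'+name,im[:,:,::-1]); return im
def cam(c):
    p=viewer.camera_params(c); R=cv2.Rodrigues(np.array(p['rvec'],float))[0]
    return np.array(p['K'],float),R,np.array(p['tvec'],float).ravel()
def ray(c,u,v,z):
    K,R,t=cam(c); d=R.T@np.linalg.inv(K)@[u,v,1]; o=-R.T@t
    return o+d*(z-o[2])/d[2]
def proj(c,P):
    K,R,t=cam(c); q=(R@np.atleast_2d(P).T).T+t; q=q@K.T; return q[:,:2]/q[:,2:]
E
python3 - <<'E'
from h import *
for c in('scene','top'):
    snap(c,c+'0.png'); K,R,t=cam(c); print(c,K.round(1).tolist(),(-R.T@t).round(3))
print(telemetry.get_obs())
E
```

```text
scene [[439.7, 0.0, 317.9], [0.0, 439.7, 196.2], [0.0, 0.0, 1.0]] [ 0.995 -0.523  1.049]
top [[430.0, 0.0, 320.0], [0.0, 430.0, 205.6], [0.0, 0.0, 1.0]] [0.477 0.006 1.326]
{'clock': 0.1, 'joint_positions': array([-1.25120188,  0.68986648, -0.19452379,  1.56624388,  0.15732002,
        0.90249583, -0.21512235]), 'joint_vel': array([ 0.00104457, -0.00252398, -0.00055538, -0.00251028,  0.00159381,
        0.00010051, -0.00115599]), 'effort': array([-2.40911657e-03, -5.28495526e+01, -1.27140865e+00, -1.53834969e+01,
       -5.25740383e-02,  1.91638661e-03,  3.62641356e-05]), 'tool_pos': array([0.17608523, 0.59909255, 0.23801029]), 'tool_rot': array([ 1.42376853e-01,  9.89812192e-01, -8.08825749e-04, -4.82628857e-05]), 'ft_force': array([0.32899651, 0.09439063, 0.62568002]), 'moment': array([ 0.01580224, -0.05719633, -0.04587564]), 'grip_force': 0.0, 'grip_width': 0.08802063533319288}
```

View pics/top0.png

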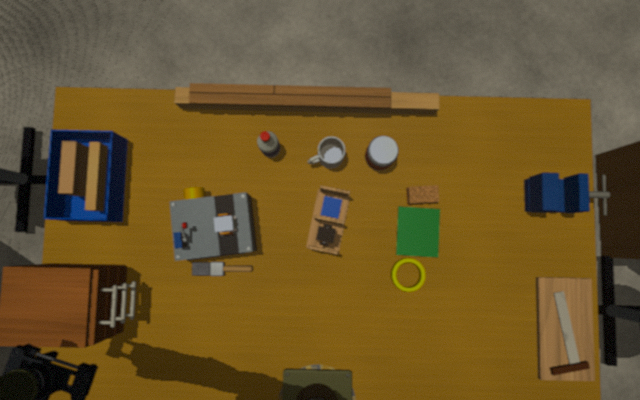

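View pics/scene0.png

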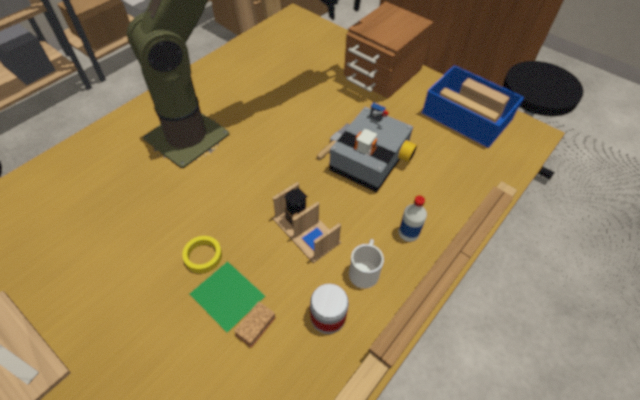

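The top view (right = -y, up = +x) shows the housing at about (213,227), with its switch at (184,230) and the cartridge head at (224,224). The rack is at (328,222) with the blue pad at (331,207), and the mat is at (418,231). The scene view agrees. Next I'll segment these and measure them.

```bash
cat > seg.py <<'E'
from h import *
top=cv2.imread('pics/top0.png'); sc=cv2.imread('pics/scene0.png')
def blob(im,lo,hi,box):
    h=cv2.cvtColor(im,cv2.COLOR_BGR2HSV); m=cv2.inRange(h,lo,hi); k=np.zeros_like(m); x0,y0,x1,y1=box; k[y0:y1,x0:x1]=255; m&=k
    n,l,s,c=cv2.connectedComponentsWithStats(m); i=1+s[1:,4].argmax(); return np.argwhere(l==i)[:,::-1].astype(np.float32)
def rect(cam,p,z):
    w=np.array([ray(cam,*q,z)[:2] for q in p]); r=cv2.minAreaRect(((w)*1000).astype(np.float32)); return w.mean(0).round(4),np.round(r[0],1),np.round(r[1],1),round(r[2],1)
B=lambda *a:blob(*a)
for c,im,mb,pb,rb in(('top',top,(380,190,450,270),(310,190,355,225),(170,215,200,240)),('scene',sc,(180,250,275,340),(295,220,340,260),(365,95,395,130))):
    p=B(im,(40,80,30),(85,255,255),mb);print(c,'mat',len(p),*rect(c,p,.003))
    p=B(im,(105,100,60),(130,255,255),pb);print(c,'pad',len(p),*rect(c,p,.012))
    for lo,hi in(((0,120,60),(8,255,255)),((172,120,60),(180,255,255))):
        try: p=B(im,lo,hi,rb);print(c,'roller',len(p),p.mean(0),ray(c,*p.mean(0),.154))
        except Exception as e: print(e)
p=B(top,(0,0,170),(180,50,255),(205,205,245,245));print('head',len(p),p.mean(0),*rect('top',p,.140))
a=cv2.resize(top[180:275,160:260],None,fx=4,fy=4,interpolation=cv2.INTER_CUBIC)
b=cv2.resize(top[180:275,300:400],None,fx=4,fy=4,interpolation=cv2.INTER_CUBIC)
cv2.imwrite('pics/crop.png',np.hstack([a,b]))
E
python3 seg.py
```

```text
top mat 1995 [ 0.5196 -0.3007] [ 519.8 -300.7] [127.6 148.2] 87.7
top pad 307 [ 0.5893 -0.0319] [589.8 -32.2] [51.6 56.8] 79.1
top roller 21 [184. 225.] [0.5188923  0.37084763 0.154     ]
attempt to get argmax of an empty sequenceTraceback (most recent call last):
  File "seg.py", line 10, in <module>
    p=B(im,(40,80,30),(85,255,255),mb);print(c,'mat',len(p),*rect(c,p,.003))
                                                             ~~~~^^^^^^^^^^
  File "seg.py", line 7, in rect
    w=np.array([ray(cam,*q,z)[:2] for q in p]); r=cv2.minAreaRect(((w)*1000).astype(np.float32)); return w.mean(0).round(4),np.round(r[0],1),np.round(r[1],1),round(r[2],1)
                ~~~^^^^^^^^^^
  File "h.py", line 9, in ray
    K,R,t=cam(c); d=R.T@np.linalg.inv(K)@[u,v,1]; o=-R.T@t
          ~~~^^^
  File "h.py", line 6, in cam
    p=viewer.camera_params(c); R=cv2.Rodrigues(np.array(p['rvec'],float))[0]
ValueError: time passes only in moves, steps and waits
```

```bash
sed -i 's/^def cam(c)/import functools\n@functools.lru_cache\ndef cam(c)/' h.py; python3 seg.py
```

```text
top mat 1995 [ 0.5196 -0.3007] [ 519.8 -300.7] [127.6 148.2] 87.7
top pad 307 [ 0.5893 -0.0319] [589.8 -32.2] [51.6 56.8] 79.1
top roller 21 [184. 225.] [0.5188923  0.37084763 0.154     ]
attempt to get argmax of an empty sequence
scene mat 2742 [ 0.5226 -0.3023] [ 520.9 -300.3] [127.9 148.3] 87.8
scene pad 166 [ 0.5776 -0.0341] [584.4 -30.9] [52.8 43.5] 81.5
scene roller 17 [385.11765 112.76471] [0.51798106 0.3720293  0.154     ]
scene roller 3 [383.66666 112.     ] [0.51276242 0.37194836 0.154     ]Traceback (most recent call last):
  File "seg.py", line 15, in <module>
    p=B(top,(0,0,170),(180,50,255),(205,205,245,245));print('head',len(p),p.mean(0),*rect('top',p,.140))
  File "seg.py", line 8, in <lambda>
    B=lambda *a:blob(*a)
                ~~~~^^^^
  File "seg.py", line 5, in blob
    n,l,s,c=cv2.connectedComponentsWithStats(m); i=1+s[1:,4].argmax(); return np.argwhere(l==i)[:,::-1].astype(np.float32)
                                                     ~~~~~~~~~~~~~~^^
ValueError: attempt to get argmax of an empty sequence
```

```bash
sed -i '/^p=B(top/d' seg.py
cat >> seg.py <<'E'
h=cv2.cvtColor(top,cv2.COLOR_BGR2HSV); print(h[224,216:236].tolist()); print(h[215,180:190].tolist())
E
python3 seg.py | tail -2
```

```text
[[99, 15, 166], [105, 16, 164], [101, 13, 163], [111, 15, 166], [104, 17, 164], [107, 14, 162], [107, 14, 164], [107, 14, 165], [105, 19, 165], [107, 14, 166], [107, 14, 164], [110, 14, 163], [98, 12, 164], [107, 14, 163], [107, 14, 164], [101, 13, 157], [102, 10, 122], [45, 12, 83], [27, 40, 57], [20, 55, 56]]
[[60, 12, 105], [70, 15, 105], [47, 17, 106], [53, 9, 108], [68, 10, 104], [50, 7, 105], [60, 10, 107], [60, 14, 108], [53, 10, 105], [70, 14, 108]]
```

View pics/crop.png

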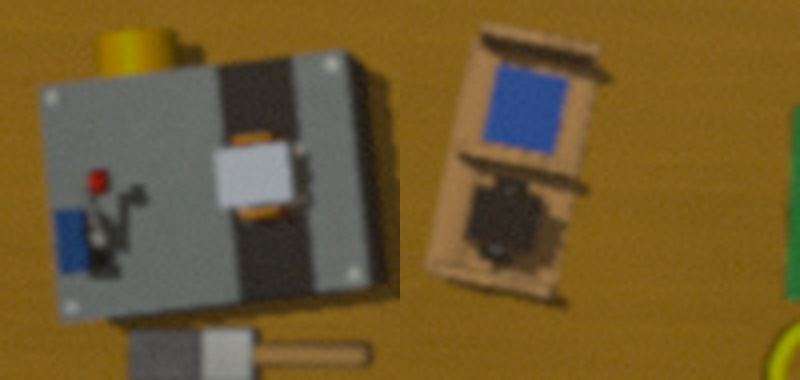

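The crop shows the housing-top corners at (40,88), (350,52), (385,288) and (60,322). The cartridge head is at (214–292,140–208) with the tabs above and below it, the roller at (97,181), and the pad at (485–567,65–155).

```bash
cat > fit.py <<'E'
from seg import *
from scipy.optimize import least_squares
f=lambda u,v,ox=160:((u+.5)/4-.5+ox,(v+.5)/4-.5+180)
def rfit(W,L):  # W world xy of corners, L local corners -> x,y,yaw
    g=lambda q:(np.c_[np.cos(q[2])*L[:,0]-np.sin(q[2])*L[:,1]+q[0],np.sin(q[2])*L[:,0]+np.cos(q[2])*L[:,1]+q[1]]-W).ravel()
    s=least_squares(g,[*W.mean(0),0]); return s.x,(s.fun*1000).round(1)
c=[f(40,88),f(350,52),f(385,288),f(60,322)]
W=np.array([ray('top',*p,.0985)[:2] for p in c]); L=np.array([[.085,.11],[.085,-.11],[-.085,-.11],[-.085,.11]])
q,r=rfit(W,L);print('housing',q,np.degrees(q[2]),r)
Rz=lambda a:np.array([[np.cos(a),-np.sin(a)],[np.sin(a),np.cos(a)]])
print('well',q[:2]+Rz(q[2])@[0,-.045],'roller',q[:2]+Rz(q[2])@[.007,.056])
p=blob(top,(85,0,140),(125,40,255),(208,205,245,240));print('head',len(p),*rect('top',p,.140))
# pad line fit: from pad blob, scanning mask hull
p=blob(top,(105,100,60),(130,255,255),(310,190,355,225))
w=np.array([ray('top',*a,.012)[:2] for a in p])
C=np.cov(w.T);print('pad top mean',w.mean(0))
# rack yaw/pose: search maximizing mask agreement of pad 60x56 rectangle
m=np.zeros(top.shape[:2]);m[p[:,1].astype(int),p[:,0].astype(int)]=1
def cost(x,draw=False):
    S=16; loc=np.array([[.03,.028],[.03,-.028],[-.03,-.028],[-.03,.028]])@Rz(x[2]).T+x[:2]
    uv=proj('top',np.c_[loc,np.full(4,.012)])-[310,190]; im=np.zeros((35*S,45*S),np.float32)
    cv2.fillPoly(im,[np.round((uv+.5)*S).astype(np.int32)],1.0); a=cv2.resize(im,(45,35),interpolation=cv2.INTER_AREA)
    return ((a-m[190:225,310:355])**2).sum()
from scipy.optimize import minimize
best=min((minimize(cost,[*w.mean(0),a],method='Nelder-Mead',options=dict(initial_simplex=[[*w.mean(0),a],[w.mean(0)[0]+.003,w.mean(0)[1],a],[w.mean(0)[0],w.mean(0)[1]+.003,a],[*w.mean(0),a+.05]])) for a in(-.1,-.15,-.2,-.25)),key=lambda s:s.fun)
print('pad fit',best.x,np.degrees(best.x[2]),best.fun)
# rack corners of cheek tops in crop (outer) for check
for s in(1,-1):
    ctr=best.x[:2]-s*Rz(best.x[2])@[.044,0]*1.0
    cs=np.array([[.092,.05],[.092,-.05],[-.092,-.05],[-.092,.05]])@Rz(best.x[2]).T+ctr
    if s==1: base=cs;rc=ctr
def draw(im,c,pts,col):
    cv2.polylines(im,[np.round((proj(c,pts)+.5)*4*16).astype(np.int32)],True,col,1,shift=4)
out=[]
for c,im,(x0,y0,x1,y1) in(('top',top,(160,175,360,275)),('scene',sc,(255,85,455,265))):
    b=cv2.resize(im,None,fx=4,fy=4,interpolation=cv2.INTER_CUBIC)
    draw(b,c,np.c_[base,np.full(4,.008)],(0,255,0))
    hw=L@Rz(q[2]).T+q[:2]; draw(b,c,np.c_[hw,np.full(4,.0985)],(0,255,255))
    for xx in(-.088,0,.088):
        ck=np.array([[xx+.004,.043],[xx+.004,-.043],[xx-.004,-.043],[xx-.004,.043]])@Rz(best.x[2]).T+rc
        draw(b,c,np.c_[ck,np.full(4,.1)],(255,0,255))
    hd=np.array([[.022,.025],[.022,-.025],[-.022,-.025],[-.022,.025]])@Rz(q[2]).T+q[:2]+Rz(q[2])@[0,-.045]
    draw(b,c,np.c_[hd,np.full(4,.140)],(0,0,255))
    out.append(b[4*y0:4*y1,4*x0:4*x1])
cv2.imwrite('pics/ov.png',cv2.resize(np.vstack(out),None,fx=.53,fy=.53,interpolation=cv2.INTER_AREA))
cv2.imwrite('pics/ovt.png',out[0])
E
python3 fit.py|tail -6
```

```text
[[60, 12, 105], [70, 15, 105], [47, 17, 106], [53, 9, 108], [68, 10, 104], [50, 7, 105], [60, 10, 107], [60, 14, 108], [53, 10, 105], [70, 14, 108]]
housing [0.51876857 0.30871315 0.14136587] 8.09966787467625 [ 0.6 -2.8  0.9  0.1  0.4  6.9 -1.9 -4.1]
well [0.52510887 0.26416205] roller [0.5178086  0.36514079]
head 240 [0.5265 0.2692] [526.5 269.5] [38.  48.2] 8.3
pad top mean [ 0.58926262 -0.03192368]
pad fit [ 0.59007325 -0.03115442 -0.16234264] -9.30154825621127 37.22059631347656
```

View pics/ovt.png

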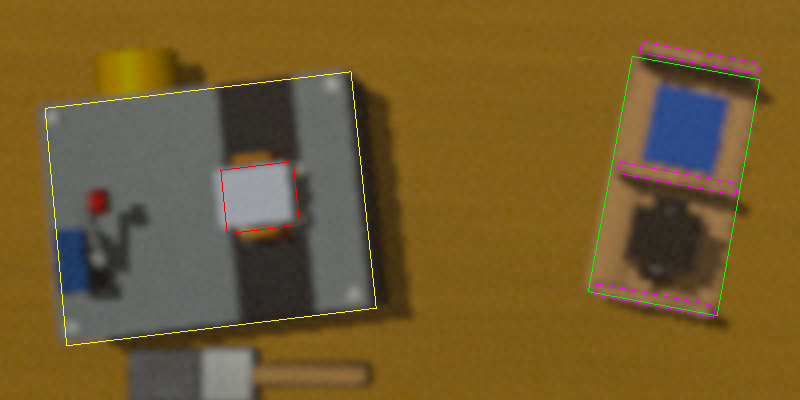

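The overlay puts the housing about 5 mm too far to -y, because my lower-right corner included its side face. The head blob (0.5265, 0.269) and the roller seen by both cameras (0.5185, 0.3712) agree with yaw 8.2°, so I'll use those. For the pad I'll use (0.589, -0.032), yaw about -10°, and for the mat (0.5205, -0.3005).

```bash
cat > plan.py <<'E'
# usage: plan.py x y z a_deg n [n...]: rows to reach TCP xyz with tool y at world angle a
import sys; from h import *
from scipy.spatial.transform import Rotation as Ro
o=telemetry.get_obs(); P=np.array(o['tool_pos']); R=Ro.from_quat(o['tool_rot'])
x,y,z,a=map(float,sys.argv[1:5]); n=int(sys.argv[5]); T=np.array([x,y,z]); a=np.radians(a)
G=Ro.from_matrix(np.c_[[-np.sin(a),np.cos(a),0],[np.cos(a),np.sin(a),0],[0,0,-1.]])
rv=(R.inv()*G).as_rotvec()/n; d=(T-P)/n*1000
print('now',P.round(4),'a',np.degrees(np.arctan2(*R.as_matrix()[1::-1,1])).round(1),'tilt',R.as_matrix()[2,2].round(4),'ft',np.round(o['ft_force'],1),'w',round(o['grip_width'],4),'t',round(o['clock'],2))
for i in range(n):
    print(R.inv().apply(d).round(1).tolist(),rv.round(3).tolist()); R=R*Ro.from_rotvec(rv)
E
python3 plan.py 0.5265 0.269 0.225 8.2 10
```

```text
now [0.1761 0.5991 0.238 ] a 73.6 tilt -1.0 ft [0.3 0.1 0.6] w 0.088 t 0.1
[-42.9, -21.8, 1.3] [-0.0, 0.0, 0.114]
[-45.1, -16.8, 1.3] [-0.0, 0.0, 0.114]
[-46.7, -11.5, 1.3] [-0.0, 0.0, 0.114]
[-47.8, -6.1, 1.3] [-0.0, 0.0, 0.114]
[-48.1, -0.6, 1.3] [-0.0, 0.0, 0.114]
[-47.9, 4.9, 1.3] [-0.0, 0.0, 0.114]
[-47.0, 10.3, 1.3] [-0.0, 0.0, 0.114]
[-45.5, 15.6, 1.3] [-0.0, 0.0, 0.114]
[-43.5, 20.7, 1.3] [-0.0, 0.0, 0.114]
[-40.8, 25.5, 1.3] [-0.0, 0.0, 0.114]
```

servo_tool(
  moves=[
    [[-43,-22,1,0,0,0.114,1],[-45,-17,1,0,0,0.114,1],[-47,-11,1,0,0,0.114,1],[-48,-6,1,0,0,0.114,1],[-48,-1,1,0,0,0.114,1]],
  ],
)

```text
clock: 0.72
tool_pos: [0.3525, 0.433, 0.2335]
tool_rot: [0.417, 0.909, -0.0, -0.0]
ft_force: [-0.1, -0.7, 0.5]
grip_width: 0.088
grip_force: 0.0
```

servo_tool(
  moves=[
    [[-48,5,1,0,0,0.114,1],[-47,10,1,0,0,0.114,1],[-45,16,1,0,0,0.114,1],[-43,21,2,0,0,0.114,1],[-41,25,2,0,0,0.114,1]],
  ],
)

```text
clock: 1.35
tool_pos: [0.5276, 0.2693, 0.2264]
tool_rot: [0.655, 0.755, -0.0, -0.0]
ft_force: [0.2, 1.3, -0.2]
grip_width: 0.0882
grip_force: 0.0
```

```bash
python3 plan.py 0.5265 0.269 0.106 8.2 4
```

```text
now [0.5276 0.2693 0.2264] a 8.1 tilt -1.0 ft [ 0.2  1.3 -0.2] w 0.0882 t 1.35
[-0.0, -0.3, 30.1] [-0.0, -0.0, -0.0]
[-0.0, -0.3, 30.1] [-0.0, -0.0, -0.0]
[-0.0, -0.3, 30.1] [-0.0, -0.0, -0.0]
[-0.0, -0.3, 30.1] [-0.0, -0.0, -0.0]
```

servo_tool(
  moves=[
    [[0,-1,30,0,0,0,1],[0,0,30,0,0,0,1],[0,0,30,0,0,0,1],[0,0,30,0,0,0,1],[0,0,0,0,0,0,0.55]],
  ],
)

```text
clock: 1.98
tool_pos: [0.524, 0.2694, 0.1046]
tool_rot: [0.654, 0.757, -0.003, -0.001]
ft_force: [-0.5, 0.1, 0.9]
grip_width: 0.0806
grip_force: 0.0
```

servo_tool(
  moves=[
    [[0,0,0,0,0,0,0],[0,0,0,0,0,0,0],[0,0,0,0,0,0,0],[0,0,0,0,0,0,0]],
  ],
)

```text
clock: 2.48
tool_pos: [0.5263, 0.2706, 0.1081]
tool_rot: [0.654, 0.756, 0.001, 0.0]
ft_force: [-2.4, -0.6, 10.0]
grip_width: 0.041
grip_force: 30.0
```

servo_tool(
  moves=[
    [[0,0,-4,0,0,0,0],[0,0,-6,0,0,0,0],[0,0,-10,0,0,0,0],[0,0,-10,0,0,0,0]],
  ],
)

```text
clock: 2.98
tool_pos: [0.5258, 0.2703, 0.1374]
tool_rot: [0.654, 0.756, 0.0, -0.0]
ft_force: [0.4, 0.0, -1.6]
grip_width: 0.0407
grip_force: 30.0
```

Run:
```python
from h import *
im=snap('scene','s1.png')[...,::-1]; t=snap('top','t1.png')[...,::-1]
a=cv2.resize(im[70:195,310:435],(500,500),interpolation=cv2.INTER_CUBIC)
cv2.imwrite('pics/s1c.png',a)
```

```text
(no output)
```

View pics/s1c.png

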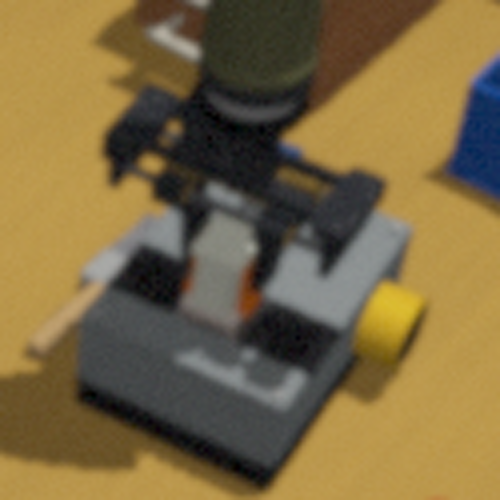

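The crop shows the gripper holding the cartridge by its tabs at (220,270). The block is rising out of the well, with no catching force. I'll lift it fully.

servo_tool(
  moves=[
    [[0,0,-20,0,0,0,0],[0,0,-25,0,0,0,0],[0,0,-25,0,0,0,0],[0,0,-25,0,0,0,0],[0,0,-15,0,0,0,0]],
  ],
)

```text
clock: 3.7
tool_pos: [0.526, 0.2703, 0.2478]
tool_rot: [0.654, 0.756, 0.001, 0.0]
ft_force: [-0.1, 1.0, -2.3]
grip_width: 0.041
grip_force: 30.0
```

```bash
python3 plan.py 0.5205 -0.3005 0.245 -10 15
python3 - <<'E'
from h import *
im=snap('scene','s2.png')[...,::-1]
cv2.imwrite('pics/s2c.png',cv2.resize(im[40:195,300:455],(500,500),interpolation=cv2.INTER_CUBIC))
E
```

```text
now [0.526  0.2703 0.2478] a 8.3 tilt -1.0 ft [-0.1  1.  -2.3] w 0.041 t 3.7
[-37.6, -5.9, 0.2] [0.0, -0.0, 0.021]
[-37.7, -5.1, 0.2] [0.0, -0.0, 0.021]
[-37.8, -4.3, 0.2] [0.0, -0.0, 0.021]
[-37.9, -3.4, 0.2] [0.0, -0.0, 0.021]
[-38.0, -2.6, 0.2] [0.0, -0.0, 0.021]
[-38.0, -1.8, 0.2] [0.0, -0.0, 0.021]
[-38.0, -1.0, 0.2] [0.0, -0.0, 0.021]
[-38.1, -0.2, 0.2] [0.0, -0.0, 0.021]
[-38.1, 0.6, 0.2] [0.0, -0.0, 0.021]
[-38.0, 1.4, 0.2] [0.0, -0.0, 0.021]
[-38.0, 2.2, 0.2] [0.0, -0.0, 0.021]
[-37.9, 3.0, 0.2] [0.0, -0.0, 0.021]
[-37.9, 3.8, 0.2] [0.0, -0.0, 0.021]
[-37.8, 4.6, 0.2] [0.0, -0.0, 0.021]
[-37.7, 5.4, 0.2] [0.0, -0.0, 0.021]
```

View pics/s2c.png

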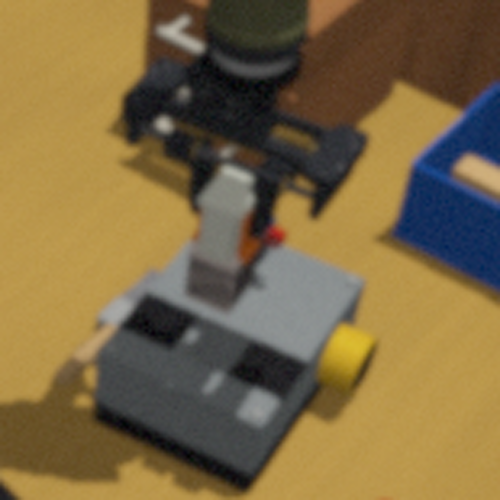

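The picture shows the cartridge out of the well, hanging upright at (225,235). Now I'll carry it to the mat, easing in and out.

servo_tool(
  moves=[
    [[-15,-2,0,0,0,0.021,0],[-30,-5,0,0,0,0.021,0],[-42,-6,0,0,0,0.021,0],[-42,-5,0,0,0,0.021,0],[-42,-4,0,0,0,0.021,0]],
  ],
)

```text
clock: 4.38
tool_pos: [0.5189, 0.095, 0.2455]
tool_rot: [0.694, 0.72, -0.001, -0.0]
ft_force: [0.4, -0.3, -2.5]
grip_width: 0.041
grip_force: 30.0
```

servo_tool(
  moves=[
    [[-42,-3,0,0,0,0.021,0],[-42,-2,0,0,0,0.021,0],[-42,-1,0,0,0,0.021,0],[-42,0,0,0,0,0.021,0],[-42,0,0,0,0,0.021,0]],
  ],
)

```text
clock: 5.0
tool_pos: [0.512, -0.1145, 0.2455]
tool_rot: [0.731, 0.683, -0.001, -0.001]
ft_force: [1.0, -0.4, -3.5]
grip_width: 0.0411
grip_force: 30.0
```

servo_tool(
  moves=[
    [[-42,1,0,0,0,0.021,0],[-42,3,0,0,0,0.021,0],[-35,3,0,0,0,0.021,0],[-25,3,0,0,0,0.021,0],[-15,2,0,0,0,0.021,0]],
  ],
)

```text
clock: 5.62
tool_pos: [0.5082, -0.2737, 0.2455]
tool_rot: [0.766, 0.643, -0.001, -0.001]
ft_force: [-0.2, 0.2, -2.3]
grip_width: 0.0406
grip_force: 30.0
```

```bash
python3 plan.py 0.5205 -0.3005 0.098 -10 5
python3 - <<'E'
from h import *
im=snap('scene','s3.png')[...,::-1]
cv2.imwrite('pics/s3c.png',cv2.resize(im[170:350,120:300],(540,540),interpolation=cv2.INTER_CUBIC))
E
```

```text
now [ 0.5082 -0.2737  0.2455] a -10.0 tilt -1.0 ft [-0.2  0.2 -2.3] w 0.0406 t 5.62
[-4.8, 3.4, 29.5] [-0.001, 0.0, 0.0]
[-4.8, 3.4, 29.5] [-0.001, 0.0, 0.0]
[-4.8, 3.4, 29.5] [-0.001, 0.0, 0.0]
[-4.9, 3.4, 29.5] [-0.001, 0.0, 0.0]
[-4.9, 3.4, 29.5] [-0.001, 0.0, 0.0]
```

View pics/s3c.png

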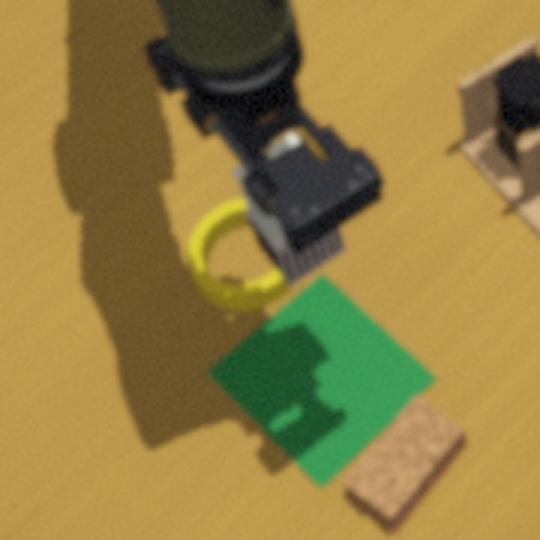

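The cartridge is hanging upright just before the green mat, around (300,240) in the crop, and the mat is free. I'll lower it slowly until the force shows contact.

servo_tool(
  moves=[
    [[-7,5,20,0,0,0,0],[-7,5,30,0,0,0,0],[-6,4,40,0,0,0,0],[-4,3,35,0,0,0,0],[0,0,20,0,0,0,0]],
  ],
)

```text
clock: 6.3
tool_pos: [0.5219, -0.2963, 0.0981]
tool_rot: [0.764, 0.645, -0.0, -0.002]
ft_force: [0.4, -0.5, -1.8]
grip_width: 0.041
grip_force: 30.0
```

servo_tool(
  moves=[
    [[0,0,5,0,0,0,0],[0,0,5,0,0,0,0],[0,0,3,0,0,0,0],[0,0,2,0,0,0,0],[0,0,0,0,0,0,0]],
  ],
)

```text
clock: 6.92
tool_pos: [0.523, -0.2982, 0.087]
tool_rot: [0.765, 0.645, 0.0, 0.0]
ft_force: [1.1, 0.6, -3.3]
grip_width: 0.0407
grip_force: 30.0
```

servo_tool(
  moves=[
    [[0,0,2,0,0,0,0],[0,0,2,0,0,0,0],[0,0,0,0,0,0,0]],
  ],
)

```text
clock: 7.3
tool_pos: [0.5227, -0.2981, 0.0825]
tool_rot: [0.765, 0.645, -0.0, -0.0]
ft_force: [-0.2, -0.4, -2.2]
grip_width: 0.0409
grip_force: 30.0
```

servo_tool(
  moves=[
    [[0,0,1.5,0,0,0,0],[0,0,0,0,0,0,0]],
  ],
)

```text
clock: 7.55
tool_pos: [0.5229, -0.2983, 0.0813]
tool_rot: [0.765, 0.645, 0.0, 0.0]
ft_force: [0.5, 0.4, -1.3]
grip_width: 0.0404
grip_force: 30.0
```

servo_tool(
  moves=[
    [[0,0,1.5,0,0,0,0],[0,0,0,0,0,0,0]],
  ],
)

```text
clock: 7.8
tool_pos: [0.5229, -0.2984, 0.0811]
tool_rot: [0.765, 0.644, 0.0, 0.0]
ft_force: [-1.8, 1.5, 10.0]
grip_width: 0.0412
grip_force: 30.0
```

servo_tool(
  moves=[
    [[0,0,0,0,0,0,0.55],[0,0,0,0,0,0,0.7],[0,0,0,0,0,0,1],[0,0,0,0,0,0,1],[0,0,0,0,0,0,1]],
  ],
)

```text
clock: 8.43
tool_pos: [0.5229, -0.2981, 0.0795]
tool_rot: [0.765, 0.645, 0.0, -0.0]
ft_force: [0.1, 0.1, -0.3]
grip_width: 0.086
grip_force: 0.0
```

servo_tool(
  moves=[
    [[0,0,0,0,0,0,1],[0,0,-20,0,0,0,1],[0,0,-40,0,0,0,1],[0,0,-50,0,0,0,1],[0,0,-45,0,0,0,1]],
  ],
)

```text
clock: 9.05
tool_pos: [0.5228, -0.2982, 0.2363]
tool_rot: [0.765, 0.645, 0.0, 0.0]
ft_force: [0.7, 0.7, 0.1]
grip_width: 0.0885
grip_force: 0.0
```

```bash
python3 plan.py 0.5205 0.366 0.24 78 15
python3 - <<'E'
from h import *
im=snap('scene','s4.png')[...,::-1]; snap('top','t4.png')
cv2.imwrite('pics/s4c.png',cv2.resize(im[170:350,120:300],(540,540),interpolation=cv2.INTER_CUBIC))
E
```

```text
now [ 0.5228 -0.2982  0.2363] a -9.7 tilt -1.0 ft [0.7 0.7 0.1] w 0.0885 t 9.05
[43.6, -7.6, -0.3] [0.0, 0.0, -0.102]
[44.2, -3.2, -0.2] [0.0, 0.0, -0.102]
[44.3, 1.4, -0.2] [0.0, 0.0, -0.102]
[43.9, 5.9, -0.2] [0.0, 0.0, -0.102]
[43.1, 10.3, -0.2] [0.0, 0.0, -0.102]
[41.8, 14.6, -0.2] [0.0, 0.0, -0.102]
[40.1, 18.8, -0.2] [0.0, 0.0, -0.102]
[38.0, 22.8, -0.2] [0.0, 0.0, -0.102]
[35.4, 26.6, -0.2] [0.0, 0.0, -0.102]
[32.5, 30.0, -0.2] [0.0, 0.0, -0.102]
[29.3, 33.2, -0.2] [0.0, 0.0, -0.102]
[25.8, 36.0, -0.2] [0.0, 0.0, -0.102]
[22.0, 38.4, -0.2] [0.0, 0.0, -0.102]
[17.9, 40.5, -0.2] [0.0, 0.0, -0.102]
[13.7, 42.1, -0.2] [0.0, 0.0, -0.102]
```

View pics/s4c.png

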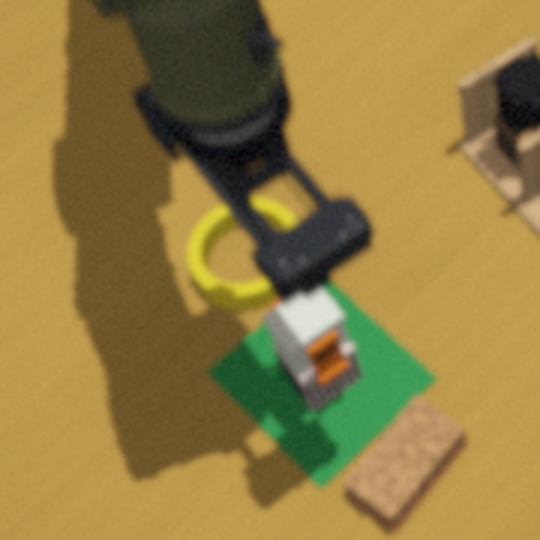

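The cartridge is standing upright on the mat at (315,345), released, with the gripper clear above it. On to the switch, closing the fingers on the way.

servo_tool(
  moves=[
    [[44,-8,0,0,0,-0.102,1],[44,-3,0,0,0,-0.102,0],[44,1,0,0,0,-0.102,0],[44,6,0,0,0,-0.102,0],[43,10,0,0,0,-0.102,0]],
  ],
)

```text
clock: 9.78
tool_pos: [0.521, -0.0753, 0.2341]
tool_rot: [0.576, 0.818, -0.0, -0.0]
ft_force: [0.2, 0.4, 0.3]
grip_width: 0.0505
grip_force: 0.0
```

servo_tool(
  moves=[
    [[42,15,0,0,0,-0.102,0],[40,19,0,0,0,-0.102,0],[38,23,0,0,0,-0.102,0],[35,27,0,0,0,-0.102,0],[32,30,0,0,0,-0.102,0]],
  ],
)

```text
clock: 10.4
tool_pos: [0.5219, 0.1459, 0.2341]
tool_rot: [0.351, 0.936, -0.0, -0.0]
ft_force: [0.2, 0.1, -0.5]
grip_width: 0.0011
grip_force: 0.0
```

servo_tool(
  moves=[
    [[29,33,0,0,0,-0.102,0],[26,36,0,0,0,-0.102,0],[22,38,0,0,0,-0.102,0],[18,40,0,0,0,-0.102,0],[14,42,0,0,0,-0.102,0]],
  ],
)

```text
clock: 11.02
tool_pos: [0.5205, 0.366, 0.2338]
tool_rot: [0.104, 0.995, -0.0, -0.0]
ft_force: [0.4, 0.8, 0.3]
grip_width: 0.0007
grip_force: 0.0
```

```bash
python3 plan.py 0.526 0.368 0.175 78 3
```

```text
now [0.5205 0.366  0.2338] a 78.1 tilt -1.0 ft [0.4 0.8 0.3] w 0.0007 t 11.03
[-1.7, 1.0, 19.6] [-0.0, -0.0, 0.001]
[-1.7, 1.0, 19.6] [-0.0, -0.0, 0.001]
[-1.7, 1.0, 19.6] [-0.0, -0.0, 0.001]
```

servo_tool(
  moves=[
    [[-2,1,20,0,0,0,0],[-2,1,20,0,0,0,0],[-1,1,18,0,0,0,0],[0,0,5,0,0,0,0],[0,0,5,0,0,0,0]],
  ],
)

```text
clock: 11.65
tool_pos: [0.5266, 0.3669, 0.1667]
tool_rot: [0.105, 0.994, 0.0, 0.0]
ft_force: [-0.5, -0.5, -0.1]
grip_width: 0.0005
grip_force: 0.0
```

servo_tool(
  moves=[
    [[0,0,5,0,0,0,0],[0,0,5,0,0,0,0],[0,0,4,0,0,0,0],[0,0,2,0,0,0,0],[0,0,0,0,0,0,0]],
  ],
)

```text
clock: 12.28
tool_pos: [0.5265, 0.367, 0.1508]
tool_rot: [0.105, 0.994, 0.0, 0.0]
ft_force: [0.3, 0.2, 4.3]
grip_width: 0.0003
grip_force: 2.0
```

servo_tool(
  moves=[
    [[0,0,3,0,0,0,0],[0,0,2.5,0,0,0,0],[0,0,0,0,0,0,0],[0,0,0,0,0,0,0]],
  ],
)

```text
clock: 12.78
tool_pos: [0.5264, 0.3669, 0.1452]
tool_rot: [0.105, 0.994, 0.0, -0.0]
ft_force: [-0.3, -0.3, 3.6]
grip_width: 0.0005
grip_force: 2.2
```

Run:
```python
from h import *
im=snap('scene','s5.png')[...,::-1]; print(telemetry.get_obs()['tool_pos'])
cv2.imwrite('pics/s5c.png',cv2.resize(im[60:160,330:430],(500,500),interpolation=cv2.INTER_CUBIC))
```

```text
[0.52639755 0.36697847 0.14526896]
```

View pics/s5c.png

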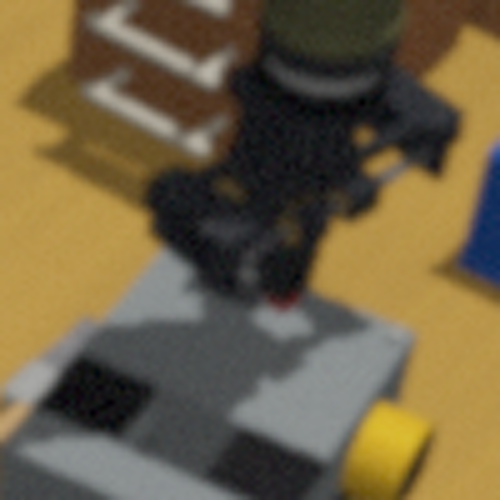

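The fingertips are on the red roller at (283,298), holding it about 18 mm down against the spring. I'll press 2 mm further for margin, then let go.

servo_tool(
  moves=[
    [[0,0,2,0,0,0,0],[0,0,0,0,0,0,0],[0,0,-15,0,0,0,0],[0,0,-30,0,0,0,0],[0,0,-48,0,0,0,0]],
  ],
)

```text
clock: 13.45
tool_pos: [0.5253, 0.3653, 0.2359]
tool_rot: [0.105, 0.994, -0.002, -0.002]
ft_force: [-0.2, 0.1, -0.8]
grip_width: 0.0004
grip_force: 0.0
```

```bash
python3 plan.py 0.5228 -0.298 0.235 80 14
python3 - <<'E'
from h import *
from seg import blob
im=snap('scene','s6.png')[...,::-1]; t=snap('top','t6.png')[...,::-1]
for n,i,b,c in(('top',t,(170,215,200,240),'top'),('scene',im,(365,95,395,130),'scene')):
    try:
        p=blob(np.ascontiguousarray(i),(0,120,60),(8,255,255),b);print(c,len(p),p.mean(0),ray(c,*p.mean(0),.154))
    except Exception as e: print(c,e)
# cartridge head on mat
p=blob(np.ascontiguousarray(t),(0,0,140),(180,40,255),(385,195,450,275));w=np.array([ray('top',*q,.113)[:2] for q in p]);print(len(p),w.mean(0),cv2.minAreaRect((w*1000).astype(np.float32)))
E
```

```text
now [0.5253 0.3653 0.2359] a 77.9 tilt -1.0 ft [-0.2  0.1 -0.8] w 0.0004 t 13.45
[-9.7, -46.4, 0.2] [-0.0, -0.0, -0.003]
[-9.6, -46.4, 0.2] [-0.0, -0.0, -0.003]
[-9.5, -46.4, 0.2] [-0.0, -0.0, -0.003]
[-9.4, -46.4, 0.2] [-0.0, -0.0, -0.003]
[-9.3, -46.5, 0.2] [-0.0, -0.0, -0.003]
[-9.1, -46.5, 0.2] [-0.0, -0.0, -0.003]
[-9.0, -46.5, 0.2] [-0.0, -0.0, -0.003]
[-8.9, -46.5, 0.2] [-0.0, -0.0, -0.003]
[-8.8, -46.6, 0.1] [-0.0, -0.0, -0.003]
[-8.7, -46.6, 0.1] [-0.0, -0.0, -0.003]
[-8.5, -46.6, 0.1] [-0.0, -0.0, -0.003]
[-8.4, -46.6, 0.1] [-0.0, -0.0, -0.003]
[-8.3, -46.6, 0.1] [-0.0, -0.0, -0.003]
[-8.2, -46.7, 0.1] [-0.0, -0.0, -0.003]
top mat 1995 [ 0.5196 -0.3007] [ 519.8 -300.7] [127.6 148.2] 87.7
top pad 307 [ 0.5893 -0.0319] [589.8 -32.2] [51.6 56.8] 79.1
top roller 21 [184. 225.] [0.5188923  0.37084763 0.154     ]
attempt to get argmax of an empty sequence
scene mat 2742 [ 0.5226 -0.3023] [ 520.9 -300.3] [127.9 148.3] 87.8
scene pad 166 [ 0.5776 -0.0341] [584.4 -30.9] [52.8 43.5] 81.5
scene roller 17 [385.11765 112.76471] [0.51798106 0.3720293  0.154     ]
scene roller 3 [383.66666 112.     ] [0.51276242 0.37194836 0.154     ]
[[99, 15, 166], [105, 16, 164], [101, 13, 163], [111, 15, 166], [104, 17, 164], [107, 14, 162], [107, 14, 164], [107, 14, 165], [105, 19, 165], [107, 14, 166], [107, 14, 164], [110, 14, 163], [98, 12, 164], [107, 14, 163], [107, 14, 164], [101, 13, 157], [102, 10, 122], [45, 12, 83], [27, 40, 57], [20, 55, 56]]
[[60, 12, 105], [70, 15, 105], [47, 17, 106], [53, 9, 108], [68, 10, 104], [50, 7, 105], [60, 10, 107], [60, 14, 108], [53, 10, 105], [70, 14, 108]]
top 26 [183.46153 224.8077 ] [0.51938419 0.37233538 0.154     ]
scene 19 [385.      112.73684] [0.51764426 0.37189947 0.154     ]
244 [ 0.52227285 -0.30047961] ((522.2088012695312, -300.61328125), (49.56623840332031, 39.473548889160156), 80.61448669433594)
```

The roller is back at its rest position in both cameras, and the cartridge is still at (0.522, -0.300) on the mat. I'll go back for it, with the fingers on its plain sides.

servo_tool(
  moves=[
    [[-10,-46,0,0,0,-0.003,0.5],[-10,-46,0,0,0,-0.003,1],[-9,-46,0,0,0,-0.003,1],[-9,-46,0,0,0,-0.003,1],[-9,-46,0,0,0,-0.003,1]],
  ],
)

```text
clock: 14.18
tool_pos: [0.5249, 0.1299, 0.2358]
tool_rot: [0.098, 0.995, -0.001, -0.001]
ft_force: [0.6, -0.4, 1.0]
grip_width: 0.0485
grip_force: 0.0
```

servo_tool(
  moves=[
    [[-9,-46,0,0,0,-0.003,1],[-9,-46,0,0,0,-0.003,1],[-9,-46,0,0,0,-0.003,1],[-9,-46,0,0,0,-0.003,1],[-9,-46,0,0,0,-0.003,1]],
  ],
)

```text
clock: 14.8
tool_pos: [0.5255, -0.1041, 0.2358]
tool_rot: [0.09, 0.996, -0.0, -0.001]
ft_force: [1.4, -0.6, -0.4]
grip_width: 0.0884
grip_force: 0.0
```

servo_tool(
  moves=[
    [[-9,-46,0,0,0,-0.003,1],[-8,-46,0,0,0,-0.003,1],[-8,-46,0,0,0,-0.003,1],[-8,-46,0,0,0,-0.003,1],[0,0,0,0,0,0,1]],
  ],
)

```text
clock: 15.42
tool_pos: [0.5244, -0.2946, 0.2352]
tool_rot: [0.088, 0.996, -0.001, -0.001]
ft_force: [0.2, 0.5, 0.3]
grip_width: 0.0884
grip_force: 0.0
```

```bash
python3 plan.py 0.5225 -0.2995 0.061 80.3 5
```

```text
now [ 0.5244 -0.2946  0.2352] a 79.9 tilt -1.0 ft [0.2 0.5 0.3] w 0.0884 t 15.43
[0.1, -0.9, 34.8] [-0.001, -0.0, -0.002]
[0.1, -0.9, 34.8] [-0.001, -0.0, -0.002]
[0.2, -1.0, 34.8] [-0.001, -0.0, -0.002]
[0.2, -1.0, 34.8] [-0.001, -0.0, -0.002]
[0.2, -1.0, 34.8] [-0.001, -0.0, -0.002]
```

servo_tool(
  moves=[
    [[1,-2,35,0,0,0,1],[0,-2,40,0,0,0,1],[0,-1,40,0,0,0,1],[0,0,35,0,0,0,1],[0,0,24,0,0,0,1]],
  ],
)

```text
clock: 16.05
tool_pos: [0.5238, -0.2922, 0.0603]
tool_rot: [0.084, 0.996, 0.001, -0.002]
ft_force: [-0.1, -0.8, 1.2]
grip_width: 0.0881
grip_force: 0.0
```

servo_tool(
  moves=[
    [[0,0,0,0,0,0,0.62],[0,0,0,0,0,0,0],[0,0,0,0,0,0,0],[0,0,0,0,0,0,0],[0,0,0,0,0,0,0]],
  ],
)

```text
clock: 16.68
tool_pos: [0.5254, -0.2951, 0.0633]
tool_rot: [0.085, 0.996, -0.001, 0.001]
ft_force: [-0.8, -1.9, 7.3]
grip_width: 0.0499
grip_force: 30.0
```

servo_tool(
  moves=[
    [[0,0,-10,0,0,0,0],[0,0,-20,0,0,0,0],[0,0,-30,0,0,0,0],[0,0,-35,0,0,0,0],[0,0,-35,0,0,0,0]],
  ],
)

```text
clock: 17.3
tool_pos: [0.5244, -0.2931, 0.1932]
tool_rot: [0.084, 0.996, 0.001, -0.001]
ft_force: [-0.2, -0.5, -2.1]
grip_width: 0.0498
grip_force: 30.0
```

```bash
python3 plan.py 0.591 -0.032 0.225 80 8
```

```text
now [ 0.5244 -0.2931  0.1932] a 80.4 tilt -1.0 ft [-0.2 -0.5 -2.1] w 0.0498 t 17.3
[-2.7, 33.6, -3.9] [0.0, -0.0, 0.001]
[-2.7, 33.6, -3.9] [0.0, -0.0, 0.001]
[-2.7, 33.6, -4.0] [0.0, -0.0, 0.001]
[-2.7, 33.6, -4.0] [0.0, -0.0, 0.001]
[-2.6, 33.6, -4.0] [0.0, -0.0, 0.001]
[-2.6, 33.6, -4.0] [0.0, -0.0, 0.001]
[-2.6, 33.6, -4.0] [0.0, -0.0, 0.001]
[-2.6, 33.6, -4.0] [0.0, -0.0, 0.001]
```

servo_tool(
  moves=[
    [[0,10,-12,0,0,0,0],[-2,20,-12,0,0,0,0],[-2,30,-8,0,0,0,0],[-3,36,0,0,0,0,0],[-3,38,0,0,0,0.003,0]],
  ],
)

```text
clock: 17.92
tool_pos: [0.5569, -0.1603, 0.2233]
tool_rot: [0.085, 0.996, 0.001, -0.001]
ft_force: [-0.1, 0.4, -2.3]
grip_width: 0.0498
grip_force: 30.0
```

servo_tool(
  moves=[
    [[-3,38,0,0,0,0.003,0],[-3,36,0,0,0,0,0],[-3,30,0,0,0,0,0],[-2,20,0,0,0,0,0],[-2,11,0,0,0,0,0]],
  ],
)

```text
clock: 18.55
tool_pos: [0.5931, -0.0309, 0.2236]
tool_rot: [0.086, 0.996, 0.0, -0.001]
ft_force: [0.2, 0.1, -3.0]
grip_width: 0.0501
grip_force: 30.0
```

servo_tool(
  moves=[
    [[0,0,0,0,0,0,0],[0,0,0,0,0,0,0]],
  ],
)

```text
clock: 18.8
tool_pos: [0.5931, -0.0346, 0.224]
tool_rot: [0.088, 0.996, -0.001, -0.0]
ft_force: [-0.1, -0.8, -2.6]
grip_width: 0.05
grip_force: 30.0
```

```bash
python3 plan.py 0.591 -0.032 0.095 80 4
python3 - <<'E'
from h import *
im=snap('scene','s7.png')[...,::-1]; t=snap('top','t7.png')[...,::-1]
a=cv2.resize(im[120:270,230:380],(400,400),interpolation=cv2.INTER_CUBIC);b=cv2.resize(t[155:275,270:390],(400,400),interpolation=cv2.INTER_CUBIC)
cv2.imwrite('pics/s7c.png',np.hstack([a,b]))
E
```

```text
now [ 0.5931 -0.0346  0.224 ] a 79.9 tilt -1.0 ft [-0.1 -0.8 -2.6] w 0.05 t 18.8
[0.6, 0.6, 32.3] [-0.0, -0.0, -0.001]
[0.6, 0.6, 32.3] [-0.0, -0.0, -0.001]
[0.6, 0.6, 32.3] [-0.0, -0.0, -0.001]
[0.6, 0.6, 32.3] [-0.0, -0.0, -0.001]
```

View pics/s7c.png

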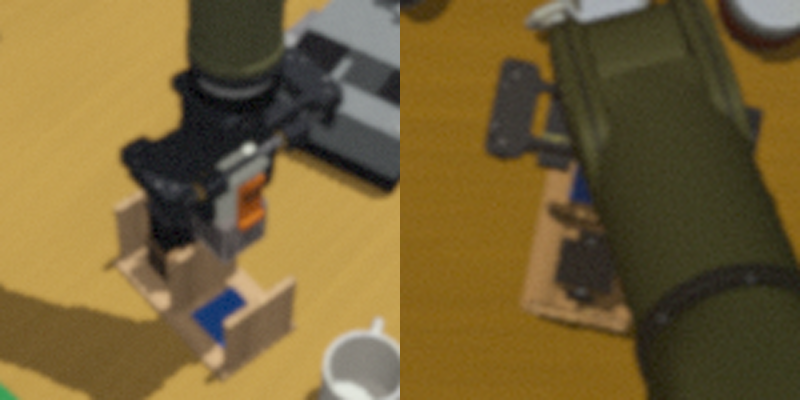

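The scene view shows the cartridge upright over the free bay, held by its plain sides, with a tab facing the cheek at (250,200). The blue pad below it at (220,318) is clear. I'll lower it, watching the force.

servo_tool(
  moves=[
    [[2,2,20,0,0,0,0],[0,0,25,0,0,0,0],[0,0,20,0,0,0,0],[0,0,0,0,0,0,0]],
  ],
)

```text
clock: 19.4
tool_pos: [0.5906, -0.0316, 0.158]
tool_rot: [0.088, 0.996, -0.0, -0.002]
ft_force: [-0.8, 0.1, -2.9]
grip_width: 0.0497
grip_force: 30.0
```

servo_tool(
  moves=[
    [[0,0,12,0,0,0,0],[0,0,15,0,0,0,0],[0,0,15,0,0,0,0],[0,0,15,0,0,0,0],[0,0,0,0,0,0,0]],
  ],
)

```text
clock: 20.02
tool_pos: [0.5908, -0.0305, 0.1006]
tool_rot: [0.087, 0.996, -0.0, -0.001]
ft_force: [1.5, 0.1, -0.9]
grip_width: 0.05
grip_force: 30.0
```

servo_tool(
  moves=[
    [[0,0,10,0,0,0,0],[0,0,9,0,0,0,0],[0,0,4,0,0,0,0],[0,0,2,0,0,0,0],[0,0,0,0,0,0,0]],
  ],
)

```text
clock: 20.65
tool_pos: [0.5919, -0.0305, 0.0772]
tool_rot: [0.087, 0.996, 0.0, 0.0]
ft_force: [-0.5, -0.5, -2.1]
grip_width: 0.0496
grip_force: 30.0
```

servo_tool(
  moves=[
    [[0,0,2,0,0,0,0],[0,0,0,0,0,0,0],[0,0,0,0,0,0,0]],
  ],
)

```text
clock: 21.02
tool_pos: [0.5919, -0.0306, 0.0753]
tool_rot: [0.087, 0.996, 0.0, 0.0]
ft_force: [-0.0, 0.1, -2.2]
grip_width: 0.0495
grip_force: 30.0
```

servo_tool(
  moves=[
    [[0,0,1.5,0,0,0,0],[0,0,0,0,0,0,0],[0,0,0,0,0,0,0]],
  ],
)

```text
clock: 21.4
tool_pos: [0.5919, -0.0305, 0.0737]
tool_rot: [0.087, 0.996, 0.0, 0.0]
ft_force: [-0.2, -0.6, -2.5]
grip_width: 0.0499
grip_force: 30.0
```

servo_tool(
  moves=[
    [[0,0,1.5,0,0,0,0],[0,0,0,0,0,0,0],[0,0,0,0,0,0,0]],
  ],
)

```text
clock: 21.78
tool_pos: [0.592, -0.0306, 0.0723]
tool_rot: [0.087, 0.996, 0.0, 0.0]
ft_force: [-0.6, 0.5, -0.4]
grip_width: 0.0496
grip_force: 30.0
```

Contact is starting at the expected height. I'll go 1 mm further, then open and retreat straight up.

servo_tool(
  moves=[
    [[0,0,1,0,0,0,0],[0,0,0,0,0,0,0]],
  ],
)

```text
clock: 22.02
tool_pos: [0.592, -0.0306, 0.0722]
tool_rot: [0.087, 0.996, -0.0, 0.0]
ft_force: [-1.9, 0.0, 6.8]
grip_width: 0.0499
grip_force: 30.0
```

servo_tool(
  moves=[
    [[0,0,0,0,0,0,0.65],[0,0,0,0,0,0,0.8],[0,0,0,0,0,0,1],[0,0,0,0,0,0,1],[0,0,0,0,0,0,1]],
  ],
)

```text
clock: 22.65
tool_pos: [0.5918, -0.0305, 0.0711]
tool_rot: [0.087, 0.996, 0.0, -0.0]
ft_force: [-1.0, 0.3, -0.9]
grip_width: 0.0879
grip_force: 0.0
```

servo_tool(
  moves=[
    [[0,0,-15,0,0,0,1],[0,0,-30,0,0,0,1],[0,0,-40,0,0,0,1],[0,0,-45,0,0,0,1],[0,0,-45,0,0,0,1]],
  ],
)

```text
clock: 23.28
tool_pos: [0.5917, -0.0306, 0.2488]
tool_rot: [0.087, 0.996, 0.0, 0.0]
ft_force: [0.1, -0.5, -0.7]
grip_width: 0.0882
grip_force: 0.0
```

servo_tool(
  moves=[
    [[25,-20,-10,0,0,0,1],[40,-30,0,0,0,0,1],[40,-40,0,0,0,0,1],[30,-40,0,0,0,0,1],[0,-30,0,0,0,0,1]],
  ],
)

```text
clock: 23.9
tool_pos: [0.428, -0.1659, 0.2572]
tool_rot: [0.088, 0.996, -0.001, -0.001]
ft_force: [1.2, 0.2, 0.1]
grip_width: 0.0877
grip_force: 0.0
```

```bash
python3 - <<'E' | tail -3
from h import *
from seg import blob
im=snap('scene','s8.png')[...,::-1]; t=snap('top','t8.png')[...,::-1]
p=blob(np.ascontiguousarray(t),(0,0,140),(180,40,255),(310,180,355,230));w=np.array([ray('top',*q,.122)[:2] for q in p]);print(len(p),w.mean(0),cv2.minAreaRect((w*1000).astype(np.float32)))
print(telemetry.get_obs()['tool_pos'])
a=cv2.resize(im[150:280,240:370],(400,400),interpolation=cv2.INTER_CUBIC);b=cv2.resize(t[155:275,270:390],(400,400),interpolation=cv2.INTER_CUBIC)
cv2.imwrite('pics/s8c.png',np.hstack([a,b]))
E
```

```text
[[60, 12, 105], [70, 15, 105], [47, 17, 106], [53, 9, 108], [68, 10, 104], [50, 7, 105], [60, 10, 107], [60, 14, 108], [53, 10, 105], [70, 14, 108]]
241 [ 0.58947569 -0.03068172] ((589.3814086914062, -31.473913192749023), (50.085426330566406, 40.73851776123047), 86.81035614013672)
[ 0.42970148 -0.16819361  0.25709464]
```

View pics/s8c.png

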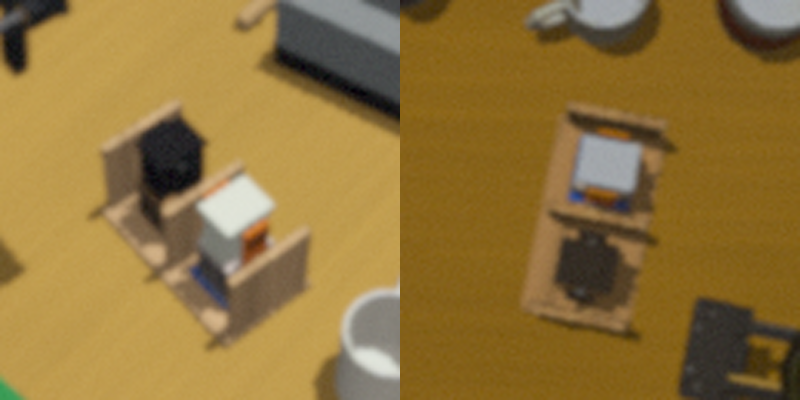

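The cartridge stands on the pad, centred within about 1 mm, with its tabs towards the cheeks. Its yaw may be a few degrees off the rack's, so I'll measure both more closely before handing in.

```bash
python3 - <<'E' | tail -4
from h import *
from seg import blob
from scipy.optimize import minimize
def fit(im,lo,hi,box,z):
    p=blob(im,lo,hi,box); m=np.zeros((400,640),np.float32); m[p[:,1].astype(int),p[:,0].astype(int)]=1; m=m[180:290,180:450] if 0 else m
    x0,y0,x1,y1=box; w=np.array([ray('top',*a,z)[:2] for a in p]); S=16
    def cost(x):
        h,k=x[3]/2,x[4]/2; c,s=np.cos(x[2]),np.sin(x[2]); L=np.array([[h,k],[h,-k],[-h,-k],[-h,k]])@np.array([[c,s],[-s,c]])+x[:2]
        uv=proj('top',np.c_[L,np.full(4,z)])-[x0,y0]; a=np.zeros(((y1-y0)*S,(x1-x0)*S),np.float32)
        cv2.fillPoly(a,[np.round((uv+.5)*S).astype(np.int32)],1.0)
        return ((cv2.resize(a,(x1-x0,y1-y0),interpolation=cv2.INTER_AREA)-m[y0:y1,x0:x1])**2).sum()
    b=None
    for a0 in np.radians([-15,-10,-5,0]):
        s0=np.array([*w.mean(0),a0,.042,.05]); sx=np.vstack([s0,s0+np.diag([.002,.002,.06,.004,.004])])
        r=minimize(cost,s0,method='Nelder-Mead',options=dict(initial_simplex=sx,maxiter=400))
        if b is None or r.fun<b.fun:b=r
    return b.x[:2].round(4),np.degrees(b.x[2]).round(1),b.x[3:].round(3),round(b.fun,1)
W=((0,0,140),(180,40,255)); t6=cv2.imread('pics/t6.png');t8=cv2.imread('pics/t8.png');t0=cv2.imread('pics/top0.png')
print('mat head',*fit(t6,*W,(385,195,450,275),.113)); print('rack head',*fit(t8,*W,(310,180,355,230),.122))
print('pad',*fit(t0,(105,100,60),(130,255,255),(310,190,355,225),.012)); print('mat',*fit(t0,(40,80,30),(85,255,255),(380,190,450,270),.003))
E
```

```text
mat head [ 0.5223 -0.3003] -9.4 [0.039 0.049] 6.6
rack head [ 0.5895 -0.0309] -8.7 [0.039 0.049] 8.3
pad [ 0.5895 -0.032 ] -11.0 [0.056 0.051] 6.4
mat [ 0.5199 -0.3005] -92.2 [0.127 0.148] 15.2
```

The yaw difference is about 2° (-8.7° against -11.0°) and the position is within about 1 mm, so I'm handing in.

```bash
python3 -c "
from cell import job
print(job.close_job())"
```

```text
the job is handed in; nothing more can be done
None
```

The job is handed in at about 24 s of the 72 s allowed, with no verdict returned: the cartridge stands on the blue pad, about 1 mm off centre and about 2° off the pad's yaw. The limit switch was pushed about 20 mm down, past its click, and sprang back.

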